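# Vent the vacuum desiccator and take its lid off

## Robot

A 7-joint arm with a two-finger parallel gripper is mounted at the origin on the work surface. World frame = base frame: x ahead of the robot, y to its left, z up, the work surface at z = 0. Lengths are in m, angles in rad, forces in N, time in s.
With the tool pointing down it reaches from about 0.425 to 1.025 m from the base axis. Payload 9.4 kg.
Tool frame: the origin (TCP) lies at the very end of the fingers, on their centre line; the grasp point (between the pads) lies 19 mm behind it; z points along the fingers, y is the line along which they close (so a half turn about z gives the same grasp; the last joint's range is limited). The gripper opens to 85 mm and grips with 20 to 120 N. Pads are 22 mm wide; open, the fingers measure 114 mm over their backs; the gripper's body (76 mm by 85 mm) begins 54 mm behind the grasp point. The pads swing forward as they close: fully open they stand 13 mm farther back than shut.
Start: joints at [-1.417, 0.599, -0.003, 1.599, 0.002, 0.943, -0.08], TCP at [0.166, 0.706, 0.231] pointing down, gripper open.
Joint ranges: [-2.57, 2.57], [-0.35, 1.97], [-1.29, 1.29], [0.11, 2.56], [-1.05, 4.19], [0.11, 1.86], [-2.63, 2.63]. Speed limits (rad/s): [2.22, 2.22, 3.01, 3.01, 3.14, 3.14, 3.14].

## Interface

Orientations are given as a rotation vector (axis times angle).
In Python, from rig import manip, viewer, order gives the robot as it stands.
- The arm moves only by the tool servo_tool, never from a script. Its argument "targets" is a list of rows, each a list of 7 numbers: the turn, a rotation vector about the tool's x, y, z in rad, then the shift along the tool's x, y, z in cm, then the opening, from -1 (shut) to 1 (fully open). In form: [[wx, wy, wz, x, y, z, claw], ...]. A call has 1 to 20 rows; each row is the pose to reach, as a shift and turn from the pose commanded when the call began, along the tool's axes at that moment; what a row does not reach only later rows make up. A row lasts 1/12 s, in which the tool goes at most 41.7 mm and 7.16 degrees, less where a joint would pass 70% of its speed; a pose out of reach is approached as far as the arm can. A call with a gripper value outside its range is refused whole. The fingers move at their own pace and stop on an object; the grip force is fixed at half the most. Time passes only in rows, so rows that repeat a pose let the fingers close. It gives the time, the measured TCP pose, the force, the opening and the grip force at its end, in the units of the state.
- manip.get_state(): the state, without advancing time (a new reading comes with each control period).
- viewer.camera(name): name is "scene" or "side" or "wrist"; returns (picture, depth): 384x512x3 uint8, red, green, blue; 384x512 float32, m along the optical axis (not along the pixel's ray), 0 where there is no reading.
- viewer.camera_info(name): a dict with "fx", "fy", "cx", "cy" (pixels), "R" (3x3) and "t" (3): a world point X has camera coordinates R X + t; the wrist camera has in their place "tool_from_camera" (4x4, takes a point from camera to tool coordinates, whose origin is the TCP and whose axes are the flange's). Camera axes: x right, y down, z forward; pixel columns grow to the right and rows downward; lengths in m; the calibration is good to about 2 mm. A picture is of the moment at which its call begins: read the wrist's pose just before it. camera_info takes no time and is no camera call.
- order.finish_job(): hands the job in; it is judged then, once.
The state is a dict: "clock": time; "qpos": joint angles; "qd": joint speeds; "joint_efforts": joint torques, N m; "position": TCP position; "eef_rot": TCP orientation; "contact_force": force on the tool from outside, world axes, zero at the start; "ft_torque": the same for the moment, N m; "width": finger opening in m; "finger_force": force on a finger pad.
Only numpy, scipy, OpenCV 4.12 (cv2) and the standard library are available. Lean on these libraries where they do the work, as an engineer would, in place of code of your own. Each camera call takes 0.05 s, during which the arm holds its last target. There are 200 camera calls.

## Task

The desiccator is still under vacuum: turn the vent tap on the lid's sloping shoulder anticlockwise (looking at the tap from outside) as far as it goes to let the air in, and leave it open. Only then lift the lid off by its central handle and set it down, without dropping it, the right way up in the middle of the round grey mat. Leave everything else on the bench where it is.

Things in the scene. Friction and masses are not known exactly. Their poses are not given: they have to be found in the camera images.
- bowl: white round desiccator bowl, 184 mm wide, 80 mm high, heavy, fixed to the bench. Origin: centre of its underside; z up. Opposite the tap two lugs stand 10 mm above its rim and the lid's tab sits between them, so the lid first goes straight up. Inside, a two-part aluminium carrier plate stands 17 mm above the rim.
- lid: loose clear domed lid, 186 mm wide, 50 mm high without handle, about 0.5 kg. Origin: centre of its rim's underside, z up; seated it is 80 mm above the bowl's origin, axes along the bowl's. A register ring reaches 6 mm below the origin (3 mm play in the bowl's mouth); on a flat surface the lid stands on it. Under vacuum the lid lifts only 2 mm and must not be forced.
- lid_grip (a point): middle of the lid's handle, 74 mm above the lid's origin: an upright black block in the centre of the lid, 44 mm long (lid x), 20 mm thick (lid y), its foot 50 mm and its top 92 mm above the lid's origin. Axes as the lid's. Grip it across its 20 mm.
- tap (a joint): angle of the vent tap in rad: 0 shut hard, 2.4 its stop, fully open. Grows anticlockwise seen from outside. Starts between 0 and 0.4; steady friction of about 0.12 N m, no spring, stays where it is left. The vacuum lets go of the lid at about 1.95.
- tap_grip (a point): middle of the tap's handle, a metal fin 60 mm long, 12 thick, 28 high (16 below this point to 12 above, along the tap's axis). It is on the lid's -x side, 86 mm from the lid's axis, 62 above its origin; the sloping shoulder is 36 mm below along the axis. Axes turn with the tap: z outward along its axis, 30 deg off vertical; x along the fin; y across it. At joint 0 the fin points to the lid's axis.
- mat: round grey mat fixed on the bench, 240 mm wide, 6 mm thick. Origin: centre of its underside.
- weigh_jar: bystander, to be left alone: small capped amber weighing jar, 48 mm wide, 60 mm high, upright. Origin: centre of its underside
- spatula: bystander, to be left alone: lab spatula, 170 mm long, lying flat. Origin: centre of its underside, at mid-length
- sample_jar: bystander, to be left alone: white capped jar, 66 mm wide, 85 mm high. Origin: centre of its underside
- powder_can: bystander, to be left alone: metal can, 72 mm wide, 100 mm high. Origin: centre of its underside
Things that resemble listed ones, but are neither listed nor needed, are in the scene too. Leave any red or turquoise look-alike of the mat alone.

How it is judged:
On the way, in this order (a step that is already met when the one before it is completed fails the run):
1. the tap is turned fully open (beyond 2.1 rad; its stop is at 2.4) while the lid still sits on the bowl (raised less than 5 mm) (value of joint tap above 2.1 rad and z of lid in the frame of bowl below 0.085 m), for 0.2 s.
2. the lid is lifted clear of the bowl (30 mm or more above its seat) with the tap open (z of lid in the frame of bowl above 0.11 m and value of joint tap above 2 rad), for 0.1 s.
At the end, for the whole second after the job is handed in: The lid stands the right way up (within 0.06 rad of level), flat on the mat (origin 8 to 16 mm above the bench) with its centre within 35 mm of the mat's centre, at rest, and the tap is still open (beyond 2.0 rad) (horizontal distance between lid and mat below 0.035 m and height (world z) of lid between 0.008 and 0.016 m and angle between lid's own z axis and vertical below 0.06 rad and value of joint tap above 2 rad and linear speed of lid below 0.02 m/s); the robot touches nothing.
It fails at once if the lid is forced up (over 8 mm) with the tap not open (below 1.8 rad) (z of lid in the frame of bowl above 0.088 m and value of joint tap below 1.8 rad).
It fails at once if the lid is dropped (falls faster than 0.4 m/s with no finger on it) (linear speed of lid above 0.4 m/s and contact force between the fingers and lid below 0.05 N).
It fails at once if a bystander is shoved more than 30 mm (distance of any of weigh_jar, spatula, sample_jar, powder_can from where it was at the start of the episode above 0.03 m).
It also fails if it takes over 58 s, if anything falls off the work surface, if the arm or the gripper's body presses on something with over 40 N, if the wrist force passes 120 N, or if a joint passes its speed limit or range.

## Working session

There is one attempt and no reset: what is moved stays moved. The work goes in short steps, Python scripts to look and compute and a tool call to move; the robot and the scene stay as the last step left them, time stands still between calls to the robot, and variables do not carry over. Pictures are saved under pics/ and viewed, at most 10 in all, crops included, and the job is handed in when it is done.

Besides the shell and the picture viewer there is one more tool, called after "Emit:" by a JSON object that holds its "name" and its "arguments", one argument or row to a line. servo_tool: Moves the arm, as the interface text tells. Its arguments: {"type":"object","properties":{"targets":{"type":"array"}},"required":["targets"]}

```bash
mkdir -p pics; ls; cat > h.py <<'E'
import numpy as np, cv2
from scipy.spatial.transform import Rotation as Ro
from rig import manip, viewer, order
def shot(n,f=None):
    s=manip.get_state(); p,d=viewer.camera(n); i=viewer.camera_info(n)
    if f: cv2.imwrite('pics/'+f,p[:,:,::-1])
    if n=='wrist':
        T=np.eye(4);T[:3,:3]=Ro.from_rotvec(s['eef_rot']).as_matrix();T[:3,3]=s['position']
        W=T@np.array(i['tool_from_camera'])
    else:
        W=np.eye(4);W[:3,:3]=np.array(i['R']).T;W[:3,3]=-np.array(i['R']).T@np.array(i['t'])
    return p,d,i,W
def cloud(d,i,W):
    v,u=np.indices(d.shape)
    P=np.stack([(u-i['cx'])/i['fx']*d,(v-i['cy'])/i['fy']*d,d],-1)
    return P@W[:3,:3].T+W[:3,3]
def onplane(u,v,z,i,W):
    r=W[:3,:3]@np.array([(u-i['cx'])/i['fx'],(v-i['cy'])/i['fy'],1]); c=W[:3,3]
    return c+r*(z-c[2])/r[2]
E
python3 - <<'E'
from h import *
a=shot('scene','scene0.png'); b=shot('side','side0.png')
for x in (a,b): print(x[3].round(3))
s=manip.get_state(); print(s['clock'],s['position'],s['eef_rot'],s['width'],s['contact_force'])
E
```

```text
pics
[[ 0.133  0.777 -0.615  1.137]
 [ 0.991 -0.112  0.073 -0.092]
 [-0.012 -0.619 -0.785  0.988]
 [ 0.     0.     0.     1.   ]]
[[ 0.728 -0.339  0.596 -0.167]
 [-0.686 -0.355  0.635 -0.697]
 [-0.004 -0.871 -0.491  0.648]
 [ 0.     0.     0.     1.   ]]
0.1 [0.16575676 0.7053727  0.23048967] [-3.61651171e-01 -3.12066882e+00  2.18875760e-03] 0.08560207237495741 [-0.47096444 -0.50073468  0.00360518]
```

View pics/scene0.png

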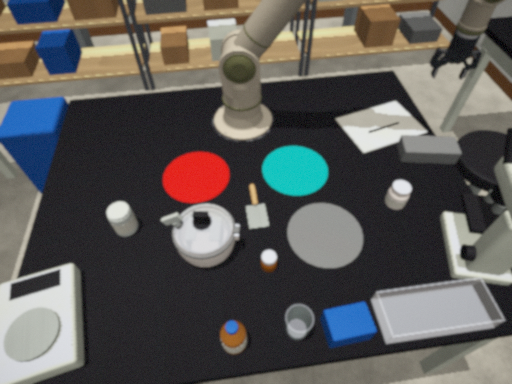

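View pics/side0.png

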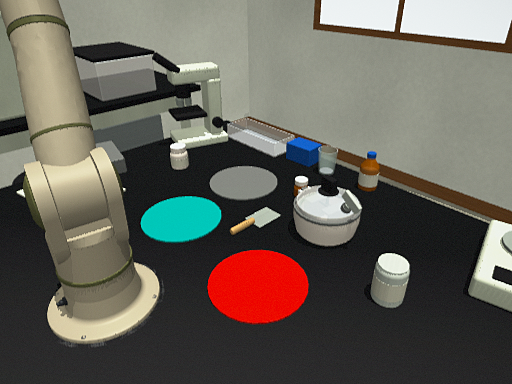

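Scene view: desiccator at (205,238), its black handle at (201,218) and metal tap fin at (172,219), on the left (-y) side. The grey mat is at (325,235), with red (196,177) and turquoise (295,170) look-alikes. Weighing jar (269,260), spatula (257,207), white jars (122,218) and (398,193). Measuring now.

```bash
python3 - <<'E'
from h import *
for n,mr,dr in (('scene',(275,195,375,275),(155,195,250,275)),('side',(200,160,285,205),(285,170,370,250))):
    p,d,i,W=shot(n); C=cloud(d,i,W); q=p.astype(int)
    u0,v0,u1,v1=mr; m=np.zeros(d.shape,np.uint8)
    sub=q[v0:v1,u0:u1]; m[v0:v1,u0:u1]=((sub.max(-1)-sub.min(-1)<25)&(sub.min(-1)>70))
    c=max(cv2.findContours(m,0,1)[0],key=cv2.contourArea)
    P=np.array([onplane(x,y,.006,i,W)[:2] for x,y in c[:,0]],np.float32)
    A=np.c_[2*P,np.ones(len(P))]; s=np.linalg.lstsq(A,(P**2).sum(1),rcond=None)[0]
    print(n,'mat',s[:2].round(3),'r',np.sqrt(s[2]+s[0]**2+s[1]**2).round(3))
    u0,v0,u1,v1=dr; Cs=C[v0:v1,u0:u1]; qs=q[v0:v1,u0:u1]
    for nm,k in (('black',(qs.max(-1)<60)&(Cs[...,2]>.125)&(Cs[...,2]<.2)),('metal',(qs.max(-1)>=60)&(Cs[...,2]>.135)&(Cs[...,2]<.2)),('h>.16',(Cs[...,2]>.16)&(Cs[...,2]<.25))):
        if k.any():
            X=Cs[k]; print(nm,len(X),X.mean(0).round(3),X.min(0).round(3),X.max(0).round(3))
    # rim of the bowl
    k=(Cs[...,2]>.06)&(Cs[...,2]<.095)
    X=Cs[k]; print('rim band',X.min(0).round(3),X.max(0).round(3))
    cr=p[v0:v1,u0:u1,::-1]; cv2.imwrite(f'pics/{n}_crop.png',cv2.resize(cr,None,fx=6,fy=6,interpolation=cv2.INTER_CUBIC))
    np.save(f'{n}.npy',C)
E
```

```text
scene mat [0.583 0.197] r 0.122
black 199 [ 0.578 -0.177  0.155] [ 0.564 -0.198  0.131] [ 0.59  -0.155  0.178]
metal 205 [ 0.562 -0.23   0.154] [ 0.545 -0.292  0.135] [ 0.597 -0.148  0.177]
h>.16 159 [ 0.569 -0.188  0.169] [ 0.552 -0.256  0.16 ] [ 0.583 -0.155  0.178]
rim band [ 0.495 -0.268  0.06 ] [ 0.662 -0.071  0.095]
side mat [0.584 0.199] r 0.119
black 332 [ 0.56  -0.181  0.153] [ 0.538 -0.241  0.132] [ 0.589 -0.152  0.175]
metal 196 [ 0.551 -0.257  0.15 ] [ 0.541 -0.291  0.135] [ 0.576 -0.152  0.175]
h>.16 152 [ 0.561 -0.191  0.169] [ 0.548 -0.258  0.16 ] [ 0.578 -0.153  0.175]
rim band [ 0.473 -0.269  0.06 ] [0.85  0.026 0.095]
```

View pics/scene_crop.png

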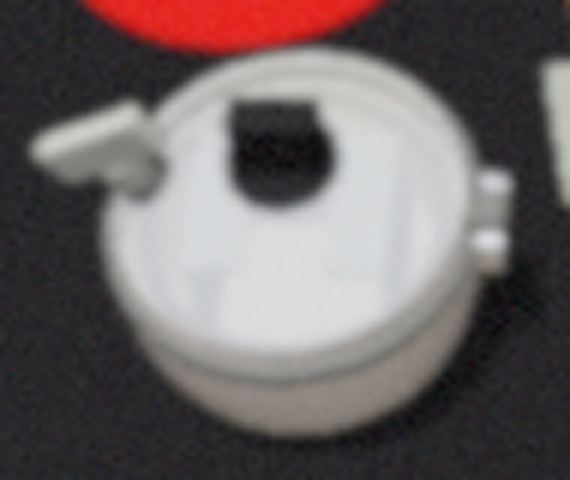

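Crop: black handle top (275,110), tap fin (85,145) with its post (145,170), lugs (490,215). So lid x points roughly world +y. This is the only desiccator, and the choice of mat is unambiguous. I'll work out rough poses, then look with the wrist camera.

```bash
python3 - <<'E'
from h import *
for n in ('scene','side'):
    C=np.load(n+'.npy').reshape(-1,3)
    k=(abs(C[:,0]-.57)<.06)&(abs(C[:,1]+.2)<.12)
    H=C[k&(C[:,2]>.166)&(C[:,1]>-.21)]; F=C[k&(C[:,2]>.13)&(C[:,1]<-.215)]
    for nm,X in(('H',H),('F',F)):
        m=X.mean(0); w,v=np.linalg.eigh(np.cov(X.T)); t=(X-m)@v[:,2]
        print(n,nm,len(X),m.round(3),v[:,2].round(3),v[:,0].round(2),t.min().round(3),t.max().round(3))
    L=C[(C[:,1]>-.09)&(C[:,1]<-.05)&(abs(C[:,0]-.59)<.06)&(C[:,2]>.083)&(C[:,2]<.1)]
    print('lug',len(L),L.mean(0).round(3),L.max(0).round(3))
i=viewer.camera_info('wrist');print(np.array(i['tool_from_camera']).round(3),i['fx'],i['cx'],i['cy'])
print(manip.get_state()['qpos'])
E
```

```text
scene H 112 [ 0.571 -0.175  0.172] [-0.141 -0.99   0.02 ] [0.14 0.   0.99] -0.02 0.022
scene F 164 [ 0.558 -0.257  0.148] [0.132 0.933 0.336] [ 0.96 -0.2   0.19] -0.037 0.033
lug 88 [ 0.583 -0.082  0.092] [ 0.606 -0.071  0.098]
side H 93 [ 0.564 -0.178  0.172] [-0.118 -0.992 -0.031] [-0.22 -0.    0.98] -0.026 0.019
side F 224 [ 0.55  -0.261  0.147] [-0.108 -0.922 -0.372] [ 0.98 -0.04 -0.18] -0.029 0.032
lug 30 [ 0.579 -0.077  0.094] [ 0.607 -0.068  0.098]
[[-0.001 -0.961 -0.277  0.071]
 [ 1.    -0.    -0.001  0.001]
 [ 0.001 -0.277  0.961 -0.142]
 [ 0.     0.     0.     1.   ]] 268.39663044382183 253.6237773917701 190.72079819722933
[-1.41672606  0.59984447 -0.00253364  1.59986756  0.00179761  0.94291377
 -0.07976095]
```

```bash
cat >> h.py <<'E'
def frame(yaw,th=0,tilt=np.pi/6):
    "tool R: z = -tap axis, x along fin at joint angle th (lid x at yaw)"
    ex=np.array([np.cos(yaw),np.sin(yaw),0]); ez=np.array([0,0,1.])
    a=-np.sin(tilt)*ex+np.cos(tilt)*ez; x0=np.cos(tilt)*ex+np.sin(tilt)*ez
    x=Ro.from_rotvec(a*th).apply(x0)
    return np.c_[x,np.cross(-a,x),-a]
def delta(p,R,p0=None,R0=None):
    s=manip.get_state()
    if p0 is None: p0=s['position']
    if R0 is None: R0=Ro.from_rotvec(s['eef_rot']).as_matrix()
    return np.r_[Ro.from_matrix(R0.T@R).as_rotvec().round(3),(100*R0.T@(np.array(p)-p0)).round(2)]
E
python3 - <<'E'
from h import *
y=np.radians(82); R=frame(y); tg=np.array([.568,-.177,0])-.086*np.array([np.cos(y),np.sin(y),0]); tg[2]=.142
R1=Ro.from_euler('z',-50,degrees=True).as_matrix()@Ro.from_rotvec(manip.get_state()['eef_rot']).as_matrix()
p1=[.6,.3,.36]
print(delta(p1,R1)); print(delta(tg-R[:,2]*.1,R,p1,R1), tg-R[:,2]*.1)
E
```

```text
[ 0.000e+00  1.000e-03  8.730e-01 -5.155e+01 -2.956e+01 -1.289e+01]
[ -0.16    0.508   0.593 -52.31  -32.1    13.18 ] [ 0.54907246 -0.31167646  0.22860254]
```

Emit:
{"name": "servo_tool", "arguments": {
  "targets": [
    [0,0,0.12,-6,-3.5,-4,1],
    [0,0,0.87,-51.5,-29.6,-13,1],
    [0,0,0.87,-51.5,-29.6,-13,1],
    [0,0,0.87,-51.5,-29.6,-13,1],
    [0,0,0.87,-51.5,-29.6,-13,1],
    [0,0,0.87,-51.5,-29.6,-13,1],
    [0,0,0.87,-51.5,-29.6,-13,1],
    [0,0,0.87,-51.5,-29.6,-13,1],
    [0,0,0.87,-51.5,-29.6,-13,1],
    [0,0,0.87,-51.5,-29.6,-13,1],
    [0,0,0.87,-51.5,-29.6,-13,1],
    [0,0,0.87,-51.5,-29.6,-13,1],
    [0,0,0.87,-51.5,-29.6,-13,1],
    [0,0,0.87,-51.5,-29.6,-13,1],
    [0,0,0.87,-51.5,-29.6,-13,1],
    [0,0,0.87,-51.5,-29.6,-13,1],
    [0,0,0.87,-51.5,-29.6,-13,1],
    [0,0,0.87,-51.5,-29.6,-13,1]
  ]
}}

```text
clock: 1.7
position: [0.5987, 0.3005, 0.3608]
eef_rot: [-1.642, -2.677, 0.001]
contact_force: [-0.4, 0.0, -1.2]
width: 0.0855
finger_force: 0.0
```

Emit:
{"name": "servo_tool", "arguments": {
  "targets": [
    [-0.03,0.1,0.12,-6,-3.5,0,1],
    [-0.16,0.51,0.59,-52.3,-32.1,10,1],
    [-0.16,0.51,0.59,-52.3,-32.1,10,1],
    [-0.16,0.51,0.59,-52.3,-32.1,10,1],
    [-0.16,0.51,0.59,-52.3,-32.1,10,1],
    [-0.16,0.51,0.59,-52.3,-32.1,10,1],
    [-0.16,0.51,0.59,-52.3,-32.1,10,1],
    [-0.16,0.51,0.59,-52.3,-32.1,10,1],
    [-0.16,0.51,0.59,-52.3,-32.1,10,1],
    [-0.16,0.51,0.59,-52.3,-32.1,10,1],
    [-0.16,0.51,0.59,-52.3,-32.1,10,1],
    [-0.16,0.51,0.59,-52.3,-32.1,10,1],
    [-0.16,0.51,0.59,-52.3,-32.1,10,1],
    [-0.16,0.51,0.59,-52.3,-32.1,10,1],
    [-0.16,0.51,0.59,-52.3,-32.1,10,1],
    [-0.16,0.51,0.59,-52.3,-32.1,10,1],
    [-0.16,0.51,0.59,-52.3,-32.1,13.2,1],
    [-0.16,0.51,0.59,-52.3,-32.1,13.2,1],
    [-0.16,0.51,0.59,-52.3,-32.1,13.2,1]
  ]
}}

```text
clock: 3.28
position: [0.5503, -0.3093, 0.2282]
eef_rot: [-2.06, -1.803, -0.556]
contact_force: [0.1, 0.8, 0.8]
width: 0.0855
finger_force: 0.0
```

```bash
python3 - <<'E'
from h import *
p,d,i,W=shot('wrist','w1.png'); C=cloud(d,i,W); np.savez('w1.npz',p=p,C=C)
print(manip.get_state()['qpos'].round(2), (d>0).mean())
E
```

```text
[ 0.41  0.66  0.39  1.7  -0.69  1.27  0.99] 0.9960225423177084
```

View pics/w1.png

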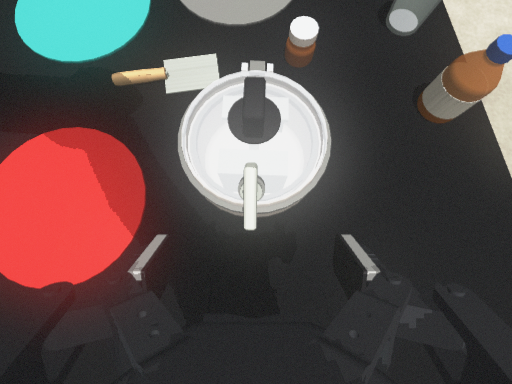

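Wrist view: fin from (250,165) to (250,229), post at (253,188), handle at (255,100), lugs at (257,68). The view is lined up well. Fitting fin and handle from the depth image.

```bash
python3 - <<'E'
from h import *
z=np.load('w1.npz'); p,C=z['p'].astype(int),z['C']
def fit(nm,X):
    m=X.mean(0); w,v=np.linalg.eigh(np.cov(X.T)); t=(X-m)@v[:,2]
    print(nm,len(X),m.round(4),v[:,2].round(3),'n',v[:,0].round(2),t.min().round(3),t.max().round(3), 'mid',(m+v[:,2]*(t.max()+t.min())/2).round(4)); return m
s=np.zeros(p.shape[:2],bool); s[155:235,235:268]=1
X=C[s&(C[...,2]>.128)]; fit('fin all',X)
a=-frame(np.radians(82))[:,2]; h=X@a; print(np.percentile(h,[2,50,95]).round(4))
T=X[h>np.percentile(h,95)-.005]; mt=fit('fin top',T)
s[:]=0; s[60:145,220:290]=1
fit('handle top',C[s&(C[...,2]>.165)])
# handle dark blob base + rim circle
for zl,zh in((.079,.0855),):
    k=(C[...,2]>zl)&(C[...,2]<zh)&(abs(C[...,0]-.57)<.12)&(abs(C[...,1]+.18)<.12)
    P=C[k][:,:2]; A=np.c_[2*P,np.ones(len(P))]; q=np.linalg.lstsq(A,(P**2).sum(1),rcond=None)[0]; print('rim',len(P),q[:2].round(4),np.sqrt(q[2]+q[0]**2+q[1]**2))
E
```

```text
fin all 935 [ 0.5521 -0.2649  0.1535] [-0.009 -0.142  0.99 ] n [ 0.99 -0.14 -0.01] -0.027 0.238 mid [ 0.5512 -0.2799  0.2578]
[0.1985 0.2252 0.2268]
fin top 824 [ 0.5516 -0.2676  0.1552] [ 0.002 -0.094  0.996] n [ 0.99 -0.13 -0.02] -0.018 0.234 mid [ 0.5519 -0.2778  0.2631]
handle top 977 [ 0.5662 -0.1833  0.175 ] [-0.08  -0.587  0.806] n [ 0.98 -0.18 -0.03] -0.02 0.251 mid [ 0.5569 -0.251   0.2681]
rim 85 [ 0.5667 -0.1781] 0.09169467190657271
```

```bash
python3 - <<'E'
from h import *
z=np.load('w1.npz'); p,C=z['p'].astype(int),z['C']
def fit(nm,X):
    m=X.mean(0); w,v=np.linalg.eigh(np.cov(X.T)); t=(X-m)@v[:,2]; d=v[:,2]*np.sign(v[1,2])
    print(nm,len(X),d.round(3),np.degrees(np.arctan2(d[1],d[0])).round(1),'n',v[:,0].round(2),np.ptp(t).round(3), 'mid',(m+v[:,2]*(t.max()+t.min())/2).round(4))
s=np.zeros(p.shape[:2],bool); s[155:235,235:268]=1
X=C[s&(C[...,2]>.128)&(C[...,2]<.19)]
a=-frame(np.radians(82))[:,2]; h=X@a; print('expected fin top h',np.dot(a,np.array([.568,-.177,.142])-[.012,.085,0])+.012,np.percentile(h,[5,50,95]).round(4))
fit('fin top',X[h>np.percentile(h,90)-.004])
s[:]=0; s[60:145,220:290]=1
fit('handle top',C[s&(C[...,2]>.167)&(C[...,2]<.19)])
E
```

```text
expected fin top h 0.22601060227563782 [0.1994 0.2252 0.2265]
fin top 807 [0.124 0.859 0.496] 81.8 n [-0.04 -0.5   0.87] 0.059 mid [ 0.5515 -0.2678  0.1513]
handle top 931 [0.176 0.984 0.013] 79.9 n [ 0.   -0.01  1.  ] 0.043 mid [ 0.5669 -0.1786  0.1705]
```

```bash
python3 - <<'E'
from h import *
tg=np.array([.5523,-.2619,.1409]); R=frame(np.radians(80),.03)
p=tg+R[:,2]*.013; print(p,delta(p,R)); print(delta(p-R[:,2]*.05,R))
E
```

```text
[ 0.55342871 -0.25549875  0.12964167] [-2.100e-02 -5.000e-03  7.000e-03 -3.400e-01 -4.400e-01  1.136e+01]
[-2.10e-02 -5.00e-03  7.00e-03 -3.20e-01 -5.50e-01  6.36e+00]
```

Emit:
{"name": "servo_tool", "arguments": {
  "targets": [
    [-0.02,0,0.01,-0.3,-0.5,3,1],
    [-0.02,0,0.01,-0.3,-0.5,6,1],
    [-0.02,0,0.01,-0.3,-0.5,8,0.3],
    [-0.02,0,0.01,-0.3,-0.5,9,0.3],
    [-0.02,0,0.01,-0.3,-0.5,9,0.3],
    [-0.02,0,0.01,-0.3,-0.5,9,0.3]
  ]
}}

```text
clock: 3.83
position: [0.5517, -0.2689, 0.1512]
eef_rot: [-2.085, -1.797, -0.575]
contact_force: [-0.3, -0.7, 0.4]
width: 0.0553
finger_force: 0.0
```

```bash
python3 - <<'E'
from h import *
tg=np.array([.5523,-.2619,.1409]); R=frame(np.radians(80),.03)
p=tg+R[:,2]*.013; print(delta(p,R)); s=manip.get_state(); print(s['clock'],s['width'],s['contact_force'],s['qpos'].round(2))
p,d,i,W=shot('wrist','w2.png')
E
```

```text
[ 1.00e-03 -3.00e-03 -3.00e-03  9.00e-02 -7.00e-02  2.54e+00]
3.8333 0.05531606606714026 [-0.33735878 -0.70609367  0.39719238] [ 0.39  0.71  0.35  1.83 -0.78  1.09  1.07]
```

View pics/w2.png

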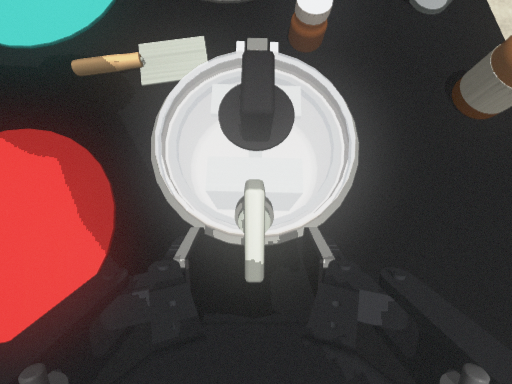

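The fin (255,231) is centred between the fingertips (190 and 322), so I'll descend and close.

Emit:
{"name": "servo_tool", "arguments": {
  "targets": [
    [0,0,0,0.1,-0.1,1.5,0.3],
    [0,0,0,0.1,-0.1,2.5,0.3],
    [0,0,0,0.1,-0.1,2.5,0.3],
    [0,0,0,0.1,-0.1,2.5,-1],
    [0,0,0,0.1,-0.1,2.5,-1],
    [0,0,0,0.1,-0.1,2.5,-1],
    [0,0,0,0.1,-0.1,2.5,-1],
    [0,0,0,0.1,-0.1,2.5,-1],
    [0,0,0,0.1,-0.1,2.5,-1],
    [0,0,0,0.1,-0.1,2.5,-1],
    [0,0,0,0.1,-0.1,2.5,-1]
  ]
}}

```text
clock: 4.8
position: [0.5527, -0.2564, 0.1295]
eef_rot: [-2.087, -1.795, -0.576]
contact_force: [-0.6, -2.8, 5.8]
width: 0.0104
finger_force: 60.9
```

Emit:
{"name": "servo_tool", "arguments": {
  "targets": [
    [0,0,-0.05,0,0,0,-1],
    [0,0,-0.13,0,0,0,-1],
    [0,0,-0.21,0,0,0,-1],
    [0,0,-0.29,0,0,0,-1],
    [0,0,-0.37,0,0,0,-1],
    [0,0,-0.45,0,0,0,-1],
    [0,0,-0.53,0,0,0,-1],
    [0,0,-0.6,0,0,0,-1],
    [0,0,-0.6,0,0,0,-1]
  ]
}}

```text
clock: 5.55
position: [0.5528, -0.2564, 0.1296]
eef_rot: [-1.516, -2.426, -0.716]
contact_force: [0.8, -2.5, 5.6]
width: 0.0106
finger_force: 61.0
```

```bash
cat > st.py <<'E'
from h import *
tg=np.array([.5523,-.2619,.1409]); s=manip.get_state(); R=Ro.from_rotvec(s['eef_rot']).as_matrix()
rel=Ro.from_matrix(frame(np.radians(80)).T@R).as_rotvec(); print('theta(tool -z)',-rel.round(3))
print('tcp err in tool cm',(100*R.T@(tg+R[:,2]*.013-s['position'])).round(2),s['contact_force'].round(1),s['ft_torque'].round(2),s['width'].round(4),s['qpos'].round(2),s['clock'])
E
python3 st.py
```

```text
theta(tool -z) [ 0.003 -0.002  0.629]Traceback (most recent call last):
  File "st.py", line 4, in <module>
    print('tcp err in tool cm',(100*R.T@(tg+R[:,2]*.013-s['position'])).round(2),s['contact_force'].round(1),s['ft_torque'].round(2),s['width'].round(4),s['qpos'].round(2),s['clock'])
                                                                                                                                     ^^^^^^^^^^^^^^^^
AttributeError: 'float' object has no attribute 'round'
```

Turning cleanly with low force. Continue.

Emit:
{"name": "servo_tool", "arguments": {
  "targets": [
    [0,0,-0.08,0,0,0,-1],
    [0,0,-0.16,0,0,0,-1],
    [0,0,-0.24,0,0,0,-1],
    [0,0,-0.32,0,0,0,-1],
    [0,0,-0.4,0,0,0,-1],
    [0,0,-0.48,0,0,0,-1],
    [0,0,-0.56,0,0,0,-1],
    [0,0,-0.64,0,0,0,-1],
    [0,0,-0.72,0,0,0,-1],
    [0,0,-0.8,0,0,0,-1],
    [0,0,-0.88,0,0,0,-1],
    [0,0,-0.96,0,0,0,-1],
    [0,0,-1.04,0,0,0,-1],
    [0,0,-1.1,0,0,0,-1],
    [0,0,-1.1,0,0,0,-1]
  ]
}}

```text
clock: 6.8
position: [0.553, -0.2561, 0.1297]
eef_rot: [0.028, 2.951, 0.784]
contact_force: [0.9, -2.1, 8.0]
width: 0.0111
finger_force: 61.2
```

```bash
sed -i "s/s\['width'\].round(4)/s['width']/" st.py; python3 st.py
```

```text
theta(tool -z) [ 0.004 -0.     1.727]
tcp err in tool cm [-0.04  0.06  0.04] [ 0.9 -2.1  8. ] [-0.17 -0.25  0.  ] 0.011116672853232312 [ 0.67  0.71 -0.13  1.83 -0.53  0.89  2.51] 6.8
```

j7 is close to its limit (2.51), so I'll release, back off, turn half a turn and regrasp.

Emit:
{"name": "servo_tool", "arguments": {
  "targets": [
    [0,0,0,0,0,0,0.2],
    [0,0,0,0,0,0,0.2],
    [0,0,0,0,0,0,0.2],
    [0,0,0,0,0,0,0.2],
    [0,0,0,0,0,-2,0.2],
    [0,0,0,0,0,-4,0.2],
    [0,0,0,0,0,-4.5,0.2],
    [0,0,0.12,0,0,-4.5,0.2],
    [0,0,0.24,0,0,-4.5,0.2],
    [0,0,0.36,0,0,-4.5,0.2],
    [0,0,0.48,0,0,-4.5,0.2],
    [0,0,0.6,0,0,-4.5,0.2],
    [0,0,0.72,0,0,-4.5,0.2],
    [0,0,0.84,0,0,-4.5,0.2],
    [0,0,0.96,0,0,-4.5,0.2],
    [0,0,1.08,0,0,-4.5,0.2],
    [0,0,1.2,0,0,-4.5,0.2],
    [0,0,1.32,0,0,-4.5,0.2],
    [0,0,1.44,0,0,-4.5,0.2],
    [0,0,1.5,0,0,-4.5,0.2]
  ]
}}

```text
clock: 8.47
position: [0.5483, -0.2771, 0.1671]
eef_rot: [-1.924, -2.01, -0.624]
contact_force: [0.4, -0.3, -0.0]
width: 0.0514
finger_force: 0.0
```

Emit:
{"name": "servo_tool", "arguments": {
  "targets": [
    [0,0,0.12,0,0,0,0.2],
    [0,0,0.24,0,0,0,0.2],
    [0,0,0.36,0,0,0,0.2],
    [0,0,0.48,0,0,0,0.2],
    [0,0,0.6,0,0,0,0.2],
    [0,0,0.72,0,0,0,0.2],
    [0,0,0.84,0,0,0,0.2],
    [0,0,0.96,0,0,0,0.2],
    [0,0,1.08,0,0,0,0.2],
    [0,0,1.2,0,0,0,0.2],
    [0,0,1.32,0,0,0,0.2],
    [0,0,1.44,0,0,0,0.2],
    [0,0,1.56,0,0,0,0.2],
    [0,0,1.64,0,0,0,0.2],
    [0,0,1.64,0,0,0,0.2],
    [0,0,1.64,0,0,0,0.2]
  ]
}}

```text
clock: 9.8
position: [0.5483, -0.2773, 0.1671]
eef_rot: [-2.62, 0.021, -0.116]
contact_force: [1.2, 0.4, 0.3]
width: 0.0511
finger_force: 0.0
```

```bash
python3 st.py; python3 -c "
from h import *
shot('wrist','w3.png')"
```

```text
theta(tool -z) [-0.003 -0.002 -1.412]
tcp err in tool cm [ 0.13 -0.03  4.36] [1.2 0.4 0.3] [-0.53  0.13  0.  ] 0.05113296297163548 [ 0.2   0.78  0.7   1.82 -0.93  1.28 -0.2 ] 9.8
```

View pics/w3.png

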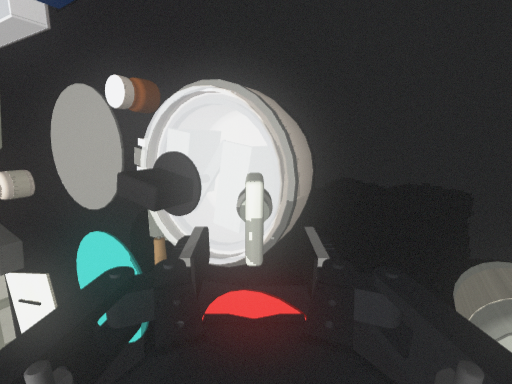

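The fin (254,218) turned with the gripper, and it is centred between the fingertips. Regrasping and finishing the turn.

Emit:
{"name": "servo_tool", "arguments": {
  "targets": [
    [0,0,0,0.1,0,2,0.2],
    [0,0,0,0.1,0,4,0.2],
    [0,0,0,0.1,0,4.4,0.2],
    [0,0,0,0.1,0,4.4,0.2],
    [0,0,0,0.1,0,4.4,-1],
    [0,0,0,0.1,0,4.4,-1],
    [0,0,0,0.1,0,4.4,-1],
    [0,0,0,0.1,0,4.4,-1],
    [0,0,0,0.1,0,4.4,-1],
    [0,0,0,0.1,0,4.4,-1],
    [0,0,0,0.1,0,4.4,-1]
  ]
}}

```text
clock: 10.77
position: [0.5534, -0.2569, 0.1309]
eef_rot: [-2.62, 0.025, -0.119]
contact_force: [-0.5, -1.0, 5.7]
width: 0.0111
finger_force: 58.9
```

Emit:
{"name": "servo_tool", "arguments": {
  "targets": [
    [0,0,-0.06,0,0,0,-1],
    [0,0,-0.13,0,0,0,-1],
    [0,0,-0.2,0,0,0,-1],
    [0,0,-0.27,0,0,0,-1],
    [0,0,-0.34,0,0,0,-1],
    [0,0,-0.41,0,0,0,-1],
    [0,0,-0.48,0,0,0,-1],
    [0,0,-0.55,0,0,0,-1],
    [0,0,-0.6,0,0,0,-1],
    [0,0,-0.63,0,0,0,-1],
    [0,0,-0.65,0,0,0,-1],
    [0,0,-0.65,0,0,0,-1],
    [0,0,-0.65,0,0,0,-1],
    [0,0,-0.65,0,0,0,-1]
  ]
}}

```text
clock: 11.93
position: [0.5532, -0.2565, 0.1311]
eef_rot: [-2.526, -0.825, -0.34]
contact_force: [-2.0, -0.1, 7.7]
width: 0.0112
finger_force: 59.2
```

```bash
python3 st.py
```

```text
theta(tool -z) [ 0.    -0.004 -0.764]
tcp err in tool cm [ 0.02 -0.01  0.18] [-2.  -0.1  7.7] [0.24 0.31 0.26] 0.01115014598531573 [ 0.28  0.76  0.51  1.86 -0.9   1.13  0.4 ] 11.9333
```

Emit:
{"name": "servo_tool", "arguments": {
  "targets": [
    [0,0,-0.03,0,0,0,-1],
    [0,0,-0.05,0,0,0,-1],
    [0,0,-0.05,0,0,0,-1],
    [0,0,-0.05,0,0,0,0.2],
    [0,0,-0.05,0,0,0,0.2],
    [0,0,-0.05,0,0,0,0.2],
    [0,0,-0.05,0,0,0,0.2],
    [0,0,-0.05,0,0,-2,0.2],
    [0,0,-0.05,0,0,-5,0.2],
    [0,0,-0.05,0,0,-8,0.2],
    [0,0,-0.05,0,0,-10,0.2],
    [0,0,-0.05,0,0,-10,0.2]
  ]
}}

```text
clock: 12.93
position: [0.5445, -0.3095, 0.2197]
eef_rot: [-2.515, -0.889, -0.358]
contact_force: [-0.1, -0.4, -0.1]
width: 0.0516
finger_force: 0.0
```

```bash
python3 st.py; python3 - <<'E'
from h import *
y=np.radians(80); R=frame(y,0,0)   # tool down, x along lid x
for h in (.24,.14): print(delta([.5669,-.1786,h],R))
p,d,i,W=shot('scene'); C=cloud(d,i,W)
q=cv2.cvtColor(p,cv2.COLOR_RGB2HSV)
for nm,(u0,v0,u1,v1) in dict(weigh=(258,245,282,275),spat=(243,180,272,230)).items():
    X=C[v0:v1,u0:u1].reshape(-1,3); k=(p[v0:v1,u0:u1].max(-1).ravel()>90)&(X[:,2]<.09); X=X[k]; print(nm,X.min(0).round(3),X.max(0).round(3),np.median(X,0).round(3))
E
```

```text
theta(tool -z) [ 0.006 -0.001 -0.715]
tcp err in tool cm [ 0.11 -0.25 10.54] [-0.1 -0.4 -0.1] [-0.52  0.11 -0.03] 0.05161804964310507 [ 0.32  0.68  0.56  1.74 -0.79  1.29  0.36] 12.9333
[-0.181 -0.502 -0.7    9.39  -8.28   4.87 ]
[-0.181 -0.502 -0.7    5.59  -5.05  13.54 ]
weigh [ 0.611 -0.02  -0.003] [0.693 0.035 0.067] [0.672 0.001 0.058]
spat [ 0.341 -0.044 -0.003] [0.534 0.064 0.023] [ 0.471 -0.007  0.004]
```

Emit:
{"name": "servo_tool", "arguments": {
  "targets": [
    [-0.03,-0.08,-0.1,2,-2,0,0.2],
    [-0.06,-0.16,-0.2,4,-4,0,0.2],
    [-0.09,-0.24,-0.3,6,-6,2,0.2],
    [-0.18,-0.5,-0.7,9.4,-8.3,4.9,0.2],
    [-0.18,-0.5,-0.7,9.4,-8.3,4.9,0.2],
    [-0.18,-0.5,-0.7,9.4,-8.3,4.9,0.2],
    [-0.18,-0.5,-0.7,9.4,-8.3,4.9,0.2],
    [-0.18,-0.5,-0.7,9.4,-8.3,4.9,0.2],
    [-0.18,-0.5,-0.7,9.4,-8.3,4.9,0.2],
    [-0.18,-0.5,-0.7,9.4,-8.3,4.9,0.2]
  ]
}}

```text
clock: 13.82
position: [0.5662, -0.1745, 0.2365]
eef_rot: [-2.4, -2.012, -0.003]
contact_force: [-0.5, -0.2, 0.6]
width: 0.0508
finger_force: 0.0
```

```bash
python3 - <<'E'
from h import *
y=np.radians(80); R=frame(y,0,0)
print(delta([.5669,-.1786,.14],R),manip.get_state()['qpos'].round(2))
p,d,i,W=shot('wrist','w4.png'); C=cloud(d,i,W)
k=(C[...,2]>.166)&(C[...,2]<.18)&(abs(C[...,0]-.567)<.04)&(abs(C[...,1]+.178)<.04)
X=C[k]; print(X.min(0),X.max(0),X.mean(0)); print(cv2.minAreaRect((X[:,:2]*1000).astype(np.float32)))
E
```

```text
[-6.00e-03 -8.00e-03 -1.00e-03 -4.70e-01  2.00e-01  9.65e+00] [-0.2   0.49  0.6   1.93 -0.38  0.84  0.43]
[ 0.55292032 -0.19892524  0.16611123] [ 0.57837074 -0.1540282   0.17274872] [ 0.56568421 -0.17556164  0.1706305 ]
((565.531982421875, -176.722412109375), (43.672119140625, 19.952476501464844), 79.42073822021484)
```

View pics/w4.png

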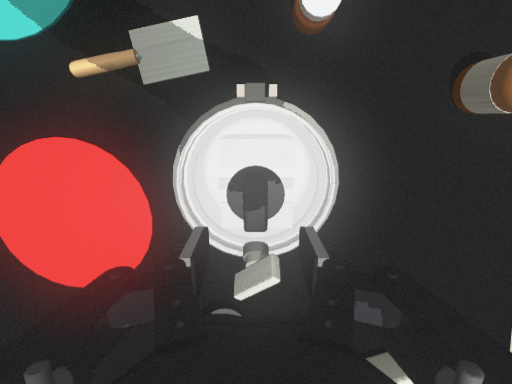

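Wrist view: handle block (257,205) between the fingertips, fin at (257,277) turned to about 137°, tab between the lugs at (256,90). Handle size measured 43.7×20 mm, matching. Descending and gripping.

Emit:
{"name": "servo_tool", "arguments": {
  "targets": [
    [0,-0.01,0.01,-0.3,0,3,0.2],
    [0,-0.01,0.01,-0.3,0,6,0.2],
    [0,-0.01,0.01,-0.3,0,8.5,0.2],
    [0,-0.01,0.01,-0.3,0,9.6,0.2],
    [0,-0.01,0.01,-0.3,0,9.6,0.2],
    [0,-0.01,0.01,-0.3,0,9.6,-1],
    [0,-0.01,0.01,-0.3,0,9.6,-1],
    [0,-0.01,0.01,-0.3,0,9.6,-1],
    [0,-0.01,0.01,-0.3,0,9.6,-1],
    [0,-0.01,0.01,-0.3,0,9.6,-1],
    [0,-0.01,0.01,-0.3,0,9.6,-1],
    [0,-0.01,0.01,-0.3,0,9.6,-1]
  ]
}}

```text
clock: 14.87
position: [0.5665, -0.1774, 0.1425]
eef_rot: [2.414, 2.009, -0.007]
contact_force: [-2.1, -1.8, 8.2]
width: 0.0192
finger_force: 60.4
```

Emit:
{"name": "servo_tool", "arguments": {
  "targets": [
    [0,0,0,0,0,-0.2,-1],
    [0,0,0,0,0,-0.4,-1],
    [0,0,0,0,0,-0.6,-1],
    [0,0,0,0,0,-0.8,-1],
    [0,0,0,0,0,-1,-1],
    [0,0,0,0,0,-1.3,-1],
    [0,0,0,0,0,-1.3,-1]
  ]
}}

```text
clock: 15.45
position: [0.5654, -0.1763, 0.1543]
eef_rot: [-2.412, -2.009, 0.009]
contact_force: [-0.3, -0.2, -4.8]
width: 0.0193
finger_force: 59.1
```

The lid is free: the force reads its weight of about 5 N. Lift on.

Emit:
{"name": "servo_tool", "arguments": {
  "targets": [
    [0,0,0,0,0,-0.6,-1],
    [0,0,0,0,0,-1.5,-1],
    [0,0,0,0,0,-2.5,-1],
    [0,0,0,0,0,-4,-1],
    [0,0,0,0,0,-5.5,-1],
    [0,0,0,0,0,-7,-1],
    [0,0,0,0,0,-8.5,-1],
    [0,0,0,0,0,-10,-1],
    [0,0,0,0,0,-10,-1],
    [0,0,0,0,0,-10,-1]
  ]
}}

```text
clock: 16.28
position: [0.5666, -0.1764, 0.255]
eef_rot: [-2.414, -2.011, 0.007]
contact_force: [-0.6, 0.4, -5.8]
width: 0.0192
finger_force: 59.2
```

```bash
python3 - <<'E'
from h import *
s=manip.get_state(); print(s['width'],s['finger_force'],s['contact_force'],s['qpos'].round(2),s['position'])
# lid centre is (.5655,-.1767) when TCP was (.566,-.177) -> offset small
R0=Ro.from_rotvec(s['eef_rot']).as_matrix()
for y in (80,): print(delta([.5835,.198,s['position'][2]],frame(np.radians(y),0,0)), R0.round(3))
shot('scene','s5.png')
E
```

```text
0.01922609318564686 59.16077256202698 [-0.59528341  0.38590566 -5.79123629] [-0.22  0.47  0.63  1.91 -0.35  0.87  0.4 ] [ 0.56658424 -0.17640056  0.25496799]
[-3.000e-03  3.000e-03 -7.000e-03  3.713e+01 -5.100e+00 -1.000e-01] [[ 0.181  0.984 -0.003]
 [ 0.984 -0.181 -0.003]
 [-0.003 -0.003 -1.   ]]
```

View pics/s5.png

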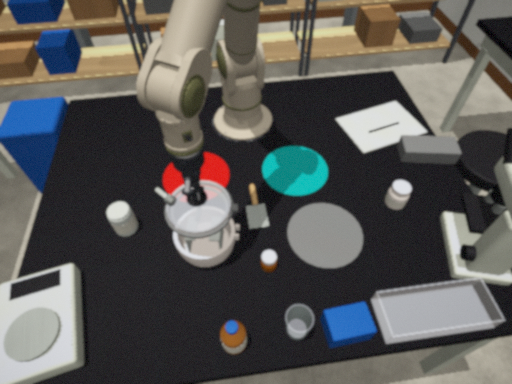

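Scene view: the lid is raised clear and level (199,205), the bowl is empty below it, and the bystanders haven't moved. Carrying it to the mat.

Emit:
{"name": "servo_tool", "arguments": {
  "targets": [
    [0,0,0,0.7,-0.1,0,-1],
    [0,0,0,2,-0.3,0,-1],
    [0,0,0,4,-0.6,0,-1],
    [0,0,0,6.5,-0.9,0,-1],
    [0,0,0,9,-1.2,0,-1],
    [0,0,0,11.5,-1.6,0,-1],
    [0,0,0,14,-1.9,0,-1],
    [0,0,0,16.5,-2.3,0,-1],
    [0,0,0,19,-2.6,0,-1],
    [0,0,0,21.5,-3,0,-1],
    [0,0,0,24,-3.3,0,-1],
    [0,0,0,26.5,-3.6,0,-1],
    [0,0,0,29,-4,0,-1],
    [0,0,0,31.5,-4.3,0,-1],
    [0,0,0,33.5,-4.6,0,-1],
    [0,0,0,35.3,-4.8,0,-1],
    [0,0,0,36.5,-5,0,-1],
    [0,0,0,37.1,-5.1,0,-1],
    [0,0,0,37.1,-5.1,0,-1],
    [0,0,0,37.1,-5.1,0,-1]
  ]
}}

```text
clock: 18.0
position: [0.5828, 0.1971, 0.2526]
eef_rot: [-2.413, -2.01, 0.011]
contact_force: [-0.5, -1.6, -5.6]
width: 0.019
finger_force: 59.0
```

```bash
python3 - <<'E'
from h import *
s=manip.get_state(); print(s['width'],s['contact_force'].round(1),s['qpos'].round(2),s['position'])
# seated: TCP z .1425 with lid at .080 -> standing on mat lid at .012
print(delta([.5835,.198,.1425-.068],frame(np.radians(80),0,0)))
E
```

```text
0.019028366494867697 [-0.5 -1.6 -5.6] [-0.84  0.51  0.63  1.86 -0.37  0.9  -0.21] [0.58283939 0.19712115 0.25259663]
[-5.000e-03  4.000e-03 -7.000e-03  1.800e-01  1.400e-01  1.781e+01]
```

Emit:
{"name": "servo_tool", "arguments": {
  "targets": [
    [0,0,0,0.1,0,0.7,-1],
    [0,0,0,0.1,0.1,2,-1],
    [0,0,0,0.1,0.1,4,-1],
    [0,0,0,0.1,0.1,6,-1],
    [0,0,0,0.1,0.1,8,-1],
    [0,0,0,0.1,0.1,10,-1],
    [0,0,0,0.1,0.1,12,-1],
    [0,0,0,0.1,0.1,13.5,-1],
    [0,0,0,0.1,0.1,15,-1],
    [0,0,0,0.1,0.1,16,-1],
    [0,0,0,0.1,0.1,16.7,-1],
    [0,0,0,0.1,0.1,17,-1],
    [0,0,0,0.1,0.1,17.2,-1],
    [0,0,0,0.1,0.1,17.2,-1],
    [0,0,0,0.1,0.1,17.2,-1]
  ]
}}

```text
clock: 19.25
position: [0.5838, 0.1981, 0.0814]
eef_rot: [-2.413, -2.01, 0.008]
contact_force: [-0.0, 0.0, -5.0]
width: 0.0191
finger_force: 59.0
```

Emit:
{"name": "servo_tool", "arguments": {
  "targets": [
    [0,0,0,0,0,0.15,-1],
    [0,0,0,0,0,0.3,-1],
    [0,0,0,0,0,0.45,-1],
    [0,0,0,0,0,0.6,-1],
    [0,0,0,0,0,0.6,-1]
  ]
}}

```text
clock: 19.67
position: [0.5834, 0.1982, 0.0747]
eef_rot: [-2.412, -2.01, 0.009]
contact_force: [-0.1, 0.2, -5.7]
width: 0.0191
finger_force: 59.1
```

Emit:
{"name": "servo_tool", "arguments": {
  "targets": [
    [0,0,0,0,0,0.1,-1],
    [0,0,0,0,0,0.2,-1],
    [0,0,0,0,0,0.25,-1],
    [0,0,0,0,0,0.25,-1]
  ]
}}

```text
clock: 20.0
position: [0.5833, 0.1983, 0.0745]
eef_rot: [-2.412, -2.009, 0.007]
contact_force: [-8.1, -0.1, 20.3]
width: 0.0193
finger_force: 62.6
```

On the mat. Relieve the push, release, and go straight up.

Emit:
{"name": "servo_tool", "arguments": {
  "targets": [
    [0,0,0,0,0,-0.15,-1],
    [0,0,0,0,0,-0.15,-1],
    [0,0,0,0,0,-0.15,0.2],
    [0,0,0,0,0,-0.15,0.2],
    [0,0,0,0,0,-0.15,0.2],
    [0,0,0,0,0,-0.15,0.2],
    [0,0,0,0,0,-0.15,0.2],
    [0,0,0,0,0,-2,0.2],
    [0,0,0,0,0,-5,0.2],
    [0,0,0,0,0,-8,0.2],
    [0,0,0,0,0,-12,0.2],
    [0,0,0,0,0,-15,0.2],
    [0,0,0,0,0,-15,0.2],
    [0,0,0,0,0,-15,0.2]
  ]
}}

```text
clock: 21.17
position: [0.585, 0.1988, 0.2241]
eef_rot: [-2.413, -2.01, 0.004]
contact_force: [0.9, 0.2, -0.7]
width: 0.051
finger_force: 0.0
```

```bash
python3 - <<'E'
from h import *
p,d,i,W=shot('wrist','w6.png'); C=cloud(d,i,W)
k=(C[...,2]>.09)&(C[...,2]<.12)&(abs(C[...,0]-.583)<.05)&(abs(C[...,1]-.198)<.04)
X=C[k]; T=X[X[:,2]>X[:,2].max()-.004]; print(np.median(T,0),cv2.minAreaRect((T[:,:2]*1000).astype(np.float32)))
s=manip.get_state(); print(s['clock'],s['contact_force'],s['width'],s['position'])
E
```

```text
[0.5825655  0.19966366 0.10285498] ((582.5029296875, 198.892822265625), (43.244319915771484, 19.665632247924805), 80.052490234375)
21.2167 [-0.02598878 -0.48534694 -0.68330697] 0.050811282772937005 [0.58401401 0.19875996 0.22258235]
```

View pics/w6.png

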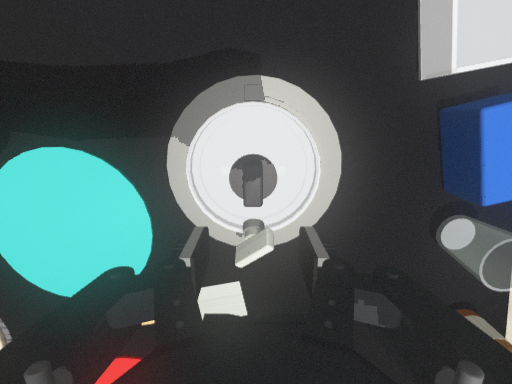

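Wrist view: the lid sits centred on the grey mat (253,165), upright, with the tap (254,247) still open. The handle top is at 0.103 m, matching a standing lid (0.104 m), and the handle is at (0.5825, 0.199). Nothing touches the gripper, so I'm handing in.

```bash
python3 -c "
from rig import order
print(order.finish_job())"
```

```text
the job is handed in; nothing more can be done
None
```

The vent tap is open to its stop and the lid stands upright in the middle of the grey mat, about 2 mm off centre by the wrist camera; the job is handed in at about 21 s of the 58 s allowed, and no verdict was returned.

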